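# Stack the stoneware pots on their trivet

### The arm

A 6-joint arm with a two-finger parallel gripper is mounted at the origin on a cart in front of the work surface, level with it; the furniture and walls round the work are solid. World frame = base frame: x ahead of the robot, y to its left, z up, the work surface at z = 0. Lengths are in mm, angles in rad, forces in N, time in s.
With the tool pointing down it reaches from about 275 to 750 mm from the base axis. Payload 10.2 kg.
Tool frame: the origin (TCP) lies on the centre line of the jaws, within the pads' length; the fingertips stand 19 mm ahead of it and the grasp point (between the pads) is the TCP; z points along the fingers, y is the line along which they close (so a half turn about z gives the same grasp; the last joint's range is limited). The gripper opens to 85 mm and grips with 20 to 120 N. Pads are 22 mm wide; open, the fingers measure 114 mm over their backs; the gripper's body (76 mm by 85 mm) begins 54 mm behind the grasp point. The pads swing forward as they close: fully open they stand 13 mm farther back than shut.
Start: joints at [-1.352, 0.313, 1.498, -0, 1.331, -0.223], TCP at [224.461, -474.603, 250.294] pointing down, gripper open.
Joint ranges: [-2.94, 2.94], [-0.97, 2.17], [0.19, 2.56], [-1.23, 4.37], [0.02, 3.11], [-2.88, 2.88]. Speed limits (rad/s): [2.39, 2.39, 3.01, 3.14, 3.14, 3.14].

### API

Orientations are given as a unit quaternion [w, x, y, z].
In Python, from rig import sense, capture, finish_job, regions_of, mark_of gives the robot as it stands.
- The arm moves only by the tool jog_arm, never from a script. Its argument "series" is text: rows parted by semicolons, each of 7 numbers parted by spaces: the shift along the tool's x, y, z in units of 0.4 m (1.0 is 0.4 m), then the turn, a rotation vector about the tool's x, y, z in units of pi/2 rad (1.0 is pi/2 rad), then the opening, from -1 (shut) to 1 (fully open). A call has 1 to 20 rows; each row is the pose to reach, as a shift and turn from the pose commanded when the call began, along the tool's axes at that moment; what a row does not reach only later rows make up. A row lasts 1/8 s, in which the tool goes at most 62.5 mm and 10.7 degrees, less where a joint would pass 70% of its speed; a pose out of reach is approached as far as the arm can. A call with a number of a shift or a turn outside -1 to 1 is refused whole. A call with a gripper value outside its range is refused whole. The fingers move at their own pace and stop on an object; "grip_force" is the grip in N (left out, the last holds). Time passes only in rows, so rows that repeat a pose let the fingers close. It gives the time, the measured TCP pose, the force, the opening and the grip force at its end, in the units of the state.
- sense(): the state, without advancing time (a new reading comes with each control period).
- capture(name): name is "scene" or "top" or "wrist"; returns a dict with "img" (384x512x3 uint8, red, green, blue), "intrinsics" (3x3 intrinsics, pixels), "R" (3x3) and "t" (3): a world point X has camera coordinates R X + t. Camera axes: x right, y down, z forward; pixel columns grow to the right and rows downward; lengths in mm; the calibration is good to about 2 mm. The wrist camera is an equidistant fisheye: a pixel r from the principal point sees the ray r / f radians off the axis. A picture is of the moment at which its call begins. There is no depth.
- finish_job(): hands the job in; it is judged then, once.
Trained networks look in a picture, given as the dict that the camera call returned (one of the last four; its "shot" number tells which), for a name from the list of things; names that differ only in an ending like _2 or _b are one class to them, and where a whole thing is asked for, a point or a joint stands for the part that bears it (a point fixed in the world has none). Each returns a list of dicts, best first, with "confidence" (0 to 1); they miss things now and then, are a little off and sometimes report something else, mostly with a low value. They report only what shows in the picture. A call takes as long as a camera call. They do not tell look-alikes from the thing itself.
- regions_of(label, picture): "region" (384x512 bool, what is visible of it) and "point" ([row, column] in pixels, amid what is visible of it).
- mark_of(label, picture): "point" ([row, column] in pixels: a listed point, or the origin of a listed thing).
The state is a dict: "time_s": time; "joints": joint angles; "dq": joint speeds; "tau": joint torques, N m; "eef_pos": TCP position; "ee_rot": TCP orientation; "force": force on the tool from outside, world axes, zero at the start; "wrist_torque": the same for the moment, N m; "grip_width": opening from 0.0 (shut) to 1.0 (fully open); "grip_force": force on a finger pad.
Only numpy, scipy, OpenCV 4.12 (cv2) and the standard library are available. Lean on these libraries where they do the work, as an engineer would, in place of code of your own. Each camera call takes 0.05 s, during which the arm holds its last target. There are 200 camera calls.

### The job

Stack the white pots on the round wooden trivet, building from the bottom up, one at a time: the large pot in the trivet's recess, then the medium pot seated on it, then the small pot, and last the small wooden lid, which fits the small pot's mouth. Each piece must sit fully home and upright in the one below; leave the larger lid, the mug, the pepper mill and the spice jar where they stand.

Things in the scene. Friction and masses are not known exactly. Their poses are not given: they have to be found in the camera images.
- large_pot: Largest white open pot, a straight cylinder 66 mm across and 66 mm high, the widest and tallest of the three; walls 8.5 mm, mouth 49 mm across. Loose, about 0.25 kg, flat underside. Origin at the centre of its underside, z up. Round.
- medium_pot: Middle white open pot: body 56 mm across, 52 mm high overall including a stepped foot 46 mm across and 6 mm high; mouth 40 mm across. The foot fits the large pot's mouth (1.5 mm play all round), the shoulder rests on its rim: seated, its origin is 60 mm above the large pot's origin. Loose, about 0.16 kg. Origin at the centre of its underside, z up. Round.
- small_pot: Smallest white open pot: body 47 mm across, 40 mm high overall including a stepped foot 37 mm across and 6 mm high; mouth 31 mm across. The foot fits the medium pot's mouth (1.5 mm play all round), the shoulder rests on its rim: seated, its origin is 46 mm above the medium pot's origin. Loose, about 0.10 kg. Origin at the centre of its underside, z up. Round.
- small_lid: Smaller of two pale wooden lids, lying knob up: cork plug 28 mm across and 6 mm high below, flange 38 mm across from 6 to 12 mm up, round knob 16 mm across from 12 to 32 mm up. The plug fits the small pot's mouth (1.5 mm play all round); seated, its origin is 34 mm above the small pot's origin. Loose, about 0.025 kg. Origin at the centre of its underside, z up. Round.
- large_lid: Larger of two pale wooden lids, the same shape with a flange 52 mm across, plug 37 mm across, knob 16 mm across, 32 mm high. Not needed; stays where it is. Origin at the centre of its underside, z up.
- trivet: Fixed round dark wooden trivet, 104 mm across, 13 mm high at its rim, with a round cork-lined recess 72 mm across in the middle whose floor is 8 mm above the trivet's underside; the place of the large pot. It does not move. Origin at the centre of its underside, z up.
- mug: Small white striped cup with a handle, 63 x 87 x 52 mm high, a bystander. Origin on its underside, at the middle of its length over the handle; the handle points to its -y.
- mill: Dark brown wooden pepper mill, 58 mm across, 150 mm high, a bystander left of the work. Origin at the centre of its underside, z up.
- spice_jar: Spice jar with a green cap, 46 mm across, 106 mm high, a bystander left of the work. Origin at the centre of its underside, z up.
There are look-alikes about, which are no part of the job. Leave any purple or turquoise look-alike of the medium_pot alone.

How it is judged (in metres and radians):
On the way, in this order (a step that is already met when the one before it is completed fails the run):
1. the large pot stands in the trivet's recess, let go (horizontal distance between large_pot and trivet below 0.006 m and z of large_pot in the frame of trivet between 0.005 and 0.011 m and angle between large_pot's own z axis and vertical below 0.08 rad and contact force between the fingers and large_pot below 0.2 N), for 0.2 s.
2. the medium pot is seated on the large pot, let go (horizontal distance between medium_pot and large_pot below 0.005 m and z of medium_pot in the frame of large_pot between 0.057 and 0.063 m and angle between medium_pot's own z axis and vertical below 0.08 rad and contact force between the fingers and medium_pot below 0.2 N), for 0.2 s.
3. the small pot is seated on the medium pot, let go (horizontal distance between small_pot and medium_pot below 0.005 m and z of small_pot in the frame of medium_pot between 0.043 and 0.049 m and angle between small_pot's own z axis and vertical below 0.08 rad and contact force between the fingers and small_pot below 0.2 N), for 0.2 s.
4. the small lid is seated on the small pot, let go (horizontal distance between small_lid and small_pot below 0.005 m and z of small_lid in the frame of small_pot between 0.031 and 0.037 m and angle between small_lid's own z axis and vertical below 0.08 rad and contact force between the fingers and small_lid below 0.2 N), for 0.2 s.
At the end, for the whole second after the job is handed in: Large pot in the recess (within 6 mm), medium pot, small pot and small lid stacked on it in order (each within 5 mm of centre), all within 3 mm of seated height, tilted under 0.08 rad, at rest, let go; large lid, mug, mill and spice jar upright within 20 mm of their starts (all of step 1 and all of step 2 and all of step 3 and all of step 4 and linear speed of each of large_pot, medium_pot, small_pot, small_lid below 0.02 m/s and angular speed of each of large_pot, medium_pot, small_pot, small_lid below 0.2 rad/s and distance of each of large_lid, mug, mill, spice_jar from where it was at the start of the episode below 0.02 m and angle between each of large_lid, mug, mill, spice_jar's own z axis and vertical below 0.15 rad); the robot touches nothing.
It fails at once if the large lid is disturbed (moved more than 30 mm or tipped) (distance of large_lid from where it was at the start of the episode above 0.03 m or angle between large_lid's own z axis and vertical above 0.5 rad).
It fails at once if the mug is disturbed (moved more than 30 mm or tipped) (distance of mug from where it was at the start of the episode above 0.03 m or angle between mug's own z axis and vertical above 0.5 rad).
It fails at once if the mill is disturbed (moved more than 30 mm or tipped) (distance of mill from where it was at the start of the episode above 0.03 m or angle between mill's own z axis and vertical above 0.5 rad).
It fails at once if the spice jar is disturbed (moved more than 30 mm or tipped) (distance of spice_jar from where it was at the start of the episode above 0.03 m or angle between spice_jar's own z axis and vertical above 0.5 rad).
It also fails if it takes over 109 s, if anything falls off the work surface, if the arm or the gripper's body presses on something with over 40 N, if the wrist force passes 120 N, or if a joint passes its speed limit or range.

## Working session

There is one attempt and no reset: what is moved stays moved. The work goes in short steps, Python scripts to look and compute and a tool call to move; the robot and the scene stay as the last step left them, time stands still between calls to the robot, and variables do not carry over. Pictures are saved under pics/ and viewed, at most 14 in all, crops included, and the job is handed in when it is done.

Besides the shell and the picture viewer there is one more tool, called after ">>>" by a JSON object that holds its "name" and its "arguments", one argument or row to a line. jog_arm: Moves the arm, as the interface text tells. Shifts and turns lie within -1 to 1; 1 stands for 0.4 m of shift or pi/2 rad of turn. Its arguments: {"type":"object","properties":{"series":{"type":"string"},"grip_force":{"type":"number"}},"required":["series"]}

```bash
mkdir -p pics; cat > h.py <<'E'
import numpy as np, cv2
from rig import *
def ray(c,rc):
    K=np.array(c["intrinsics"]);R=np.array(c["R"]);t=np.array(c["t"])
    d=R.T@np.linalg.inv(K)@np.array([rc[1],rc[0],1.]);o=-R.T@t
    return o,d
def onz(c,rc,z):
    o,d=ray(c,rc);return (o+d*(z-o[2])/d[2])
def proj(c,X):
    p=np.array(c["R"])@np.array(X,float)+np.array(c["t"]);q=np.array(c["intrinsics"])@p;return q[1]/q[2],q[0]/q[2]
def save(c,n,crop=None,s=1):
    im=c["img"][:,:,::-1]
    if crop: im=im[crop[0]:crop[1],crop[2]:crop[3]]
    cv2.imwrite("pics/"+n,cv2.resize(im,None,fx=s,fy=s,interpolation=cv2.INTER_CUBIC))
E
python3 - <<'E'
from h import *
s=sense();print({k:np.round(s[k],3) for k in s})
a=capture("scene");b=capture("top")
cv2.imwrite("pics/a.png",np.vstack([a["img"],b["img"]])[:,:,::-1][:768]) if 0 else None
save(a,"scene.png",s=1.5);save(b,"top.png",s=1.5)
for n in ["large_pot","medium_pot","small_pot","small_lid","large_lid","trivet","mug","mill","spice_jar"]:
    for nm,c in(("scene",a),("top",b)):
        for m in mark_of(n,c)[:4]:
            print(n,nm,np.round(m["point"]),round(m["confidence"],2),np.round(onz(c,m["point"],8 if n=="trivet" and 0 else 0)))
print([np.round(-np.array(c["R"]).T@c["t"]) for c in (a,b)])
E
```

```text
{'time_s': np.float64(0.0), 'joints': array([-1.352,  0.313,  1.498,  0.   ,  1.331, -0.223]), 'dq': array([ 0.001, -0.001,  0.001,  0.   ,  0.001, -0.   ]), 'tau': array([ 0.0000e+00, -4.1226e+01, -2.5975e+01, -0.0000e+00,  4.0000e-03,
        0.0000e+00]), 'eef_pos': array([ 224.397, -474.349,  249.731]), 'ee_rot': array([-0.001,  0.976,  0.219,  0.   ]), 'force': array([-0.107,  0.461, -0.669]), 'wrist_torque': array([-0.002,  0.003,  0.058]), 'grip_force': np.float64(0.0), 'grip_width': np.float64(1.0)}
large_pot scene [213. 286.] 0.71 [ 664. -154.    0.]
large_pot top [175. 269.] 0.7 [ 654. -148.    0.]
medium_pot scene [290. 274.] 0.9 [ 625. -387.    0.]
medium_pot scene [231. 223.] 0.7 [ 480. -210.    0.]
medium_pot scene [260. 294.] 0.66 [ 684. -302.   -0.]
medium_pot scene [251. 260.] 0.57 [ 589. -275.    0.]
medium_pot top [169. 320.] 0.9 [ 679. -293.    0.]
medium_pot top [187. 355.] 0.77 [ 631. -391.    0.]
medium_pot top [199. 318.] 0.75 [ 589. -286.    0.]
medium_pot top [233. 289.] 0.67 [ 490. -209.    0.]
small_pot top [265. 319.] 0.74 [ 406. -293.    0.]
small_pot top [229. 372.] 0.35 [ 513. -438.    0.]
small_lid scene [204. 240.] 0.47 [ 530. -121.    0.]
small_lid top [230. 376.] 0.64 [ 511. -450.    0.]
small_lid top [198. 315.] 0.57 [ 592. -280.    0.]
small_lid top [217. 259.] 0.56 [ 530. -124.    0.]
large_lid scene [115. 216.] 0.72 [440. 228.   0.]
large_lid top [242. 131.] 0.67 [445. 223.   0.]
mug scene [159. 237.] 0.93 [515.  43.   0.]
mug scene [159. 318.] 0.74 [770.  43.   0.]
mug top [219. 199.] 0.83 [517.  42.   0.]
mill scene [159. 317.] 0.91 [769.  41.   0.]
mill top [136. 203.] 0.83 [759.  47.   0.]
spice_jar scene [134. 269.] 0.84 [617. 144.   0.]
spice_jar top [179. 162.] 0.86 [625. 154.   0.]
[array([ 602., -819., 1196.]), array([ 322., -109., 1247.])]
```

View pics/scene.png

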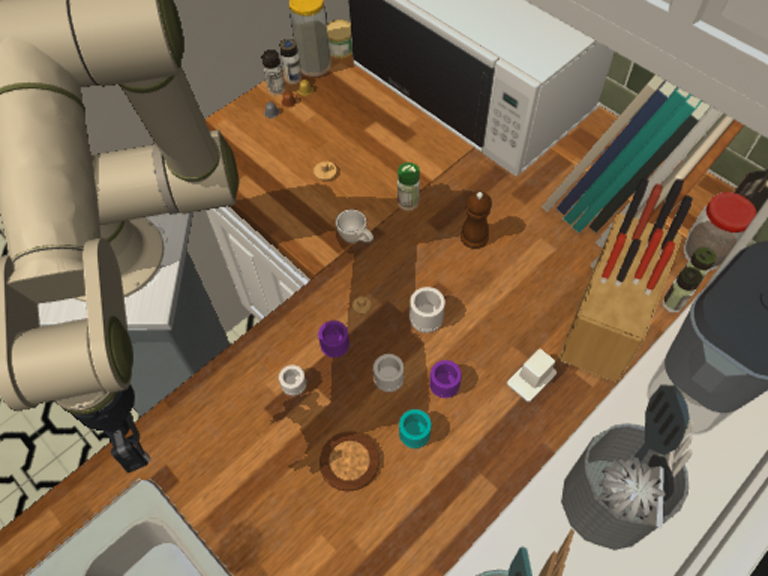

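View pics/top.png

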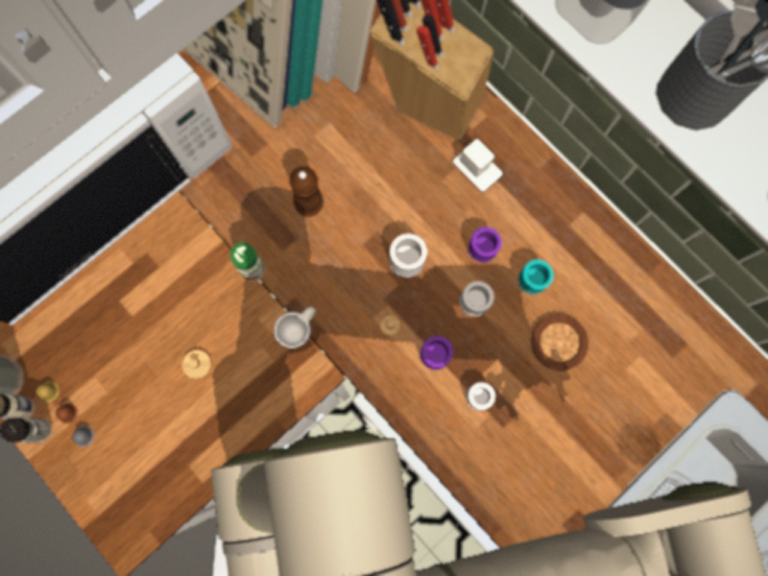

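The white candidates for medium_pot are in top-view pixels (row, col): grey-white (199,318), purple (162,324) and (234,290), turquoise (184,358). Only (199,318) is white. The large pot is at (170,271), the small pot at (264,321), the small lid at (215,260) and the trivet at (228,373). The larger lid, at (242,131), stays where it is. Next I'll refine these positions with silhouette fits and confirm with a crop.

```bash
cat >> h.py <<'E'
SH={"large_pot":[(0,33),(66,33)],"medium_pot":[(0,23),(6,23),(6,28),(52,28)],"small_pot":[(0,18.5),(6,18.5),(6,23.5),(40,23.5)],
"small_lid":[(0,14),(6,19),(12,19),(20,8),(30,6)],"large_lid":[(0,18.5),(6,26),(12,26),(20,8),(30,6)],"trivet":[(0,52),(13,52)]}
def fit(n,c,xy0,z0=0,thr=60):
    """xy from region centroid v model silhouette centroid"""
    best=None
    for r in regions_of(n,c):
        q=onz(c,r["point"],z0+SH[n][-1][0]/2)[:2]
        d=np.hypot(*(q-xy0))
        if d<thr and (best is None or d<best[0]): best=(d,r)
    if best is None: return None
    m=best[1]["region"].astype(np.uint8)
    cn=max(cv2.findContours(m,cv2.RETR_EXTERNAL,cv2.CHAIN_APPROX_NONE)[0],key=cv2.contourArea)
    hull=cv2.convexHull(cn);f=np.zeros_like(m);cv2.fillPoly(f,[hull],1)
    cm=np.argwhere(f).mean(0);xy=np.array(xy0,float)
    for _ in range(8):
        a=np.linspace(0,6.283,40)
        P=np.array([proj(c,(xy[0]+r*np.cos(t),xy[1]+r*np.sin(t),z0+h))[::-1] for h,r in SH[n] for t in a])
        g=np.zeros((384*8,512*8),np.uint8);cv2.fillPoly(g,[np.round(cv2.convexHull(P.astype(np.float32))*8+3.5).astype(np.int32)],1)
        M=cv2.moments(g,True);mm=np.array([M["m01"],M["m10"]])/M["m00"]/8-.4375
        e=onz(c,cm,z0+20)-onz(c,mm,z0+20);xy=xy+e[:2]
    return np.round(xy,1),int(f.sum()),int(M["m00"]/64),round(best[1]["confidence"],2)
def go(tx,ty,tz,yaw):
    """shift and turn units from the current pose; yaw = world angle of tool x"""
    from scipy.spatial.transform import Rotation as Ro
    s=sense();w,x,y,z=s["ee_rot"];R=Ro.from_quat([x,y,z,w]).as_matrix()
    c,s_=np.cos(yaw),np.sin(yaw);T=np.array([[c,s_,0],[s_,-c,0],[0,0,-1]])
    d=R.T@(np.array([tx,ty,tz])-s["eef_pos"])/400
    rv=Ro.from_matrix(R.T@T).as_rotvec()/(np.pi/2)
    return np.round(d,4),np.round(rv,4)
E
python3 - <<'E'
from h import *
a=capture("scene");b=capture("top")
for n,p in dict(large_pot=(654,-148),medium_pot=(589,-284),small_pot=(406,-293),small_lid=(530,-124),trivet=(500,-440)).items():
    print(n,fit(n,a,p),fit(n,b,p))
for n,p in dict(trivet=(500,-440)).items():
    print([ (r["confidence"],np.round(onz(b,r["point"],0)))for r in regions_of(n,b)])
save(b,"crop.png",(140,290,240,400),4)
print(go(654,-148,200,.44))
E
```

```text
large_pot (array([ 658.7, -148. ]), 609, 621, 0.85) (array([ 656.4, -149.7]), 616, 589, 0.86)
medium_pot (array([ 584.4, -278. ]), 460, 443, 0.91) (array([ 583.4, -279.9]), 402, 411, 0.67)
small_pot (array([ 410. , -290.6]), 293, 304, 0.64) (array([ 406.8, -291.5]), 286, 283, 0.74)
small_lid None None
trivet (array([ 515. , -436.2]), 1244, 1278, 0.66) (array([ 514.2, -437.8]), 1088, 1168, 0.89)
[(0.89, array([ 518., -441.,    0.]))]
(array([ 1.3199, -0.279 ,  0.1257]), array([0.    , 0.    , 0.0011]))
```

View pics/crop.png

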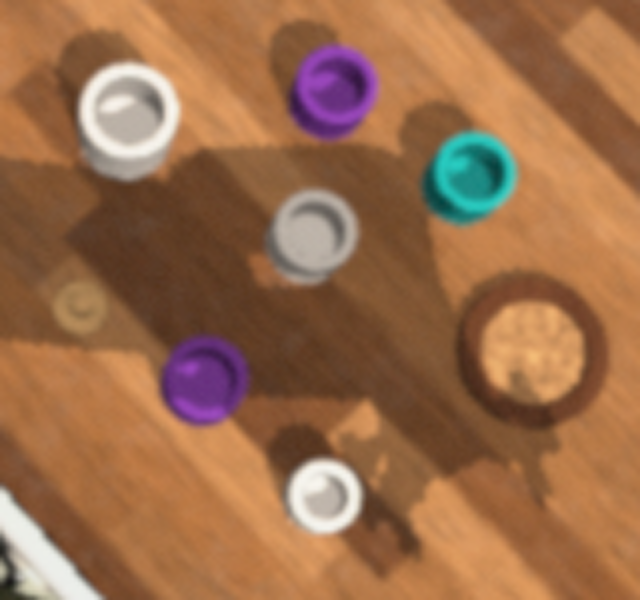

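The crop shows the large pot (white, 128,115), medium pot (grey-white, in shade, 315,235), lid (80,308), small pot (325,495) and trivet (533,350). The purple and turquoise pots are left alone. I'll take a wrist view on the way, over the trivet.

```bash
python3 -c "
from h import *
print(go(490,-420,250,.44))"
```

```text
(array([0.6585, 0.1604, 0.0007]), array([0.    , 0.    , 0.0011]))
```

>>> {"name": "jog_arm", "arguments": {
  "series": "0.66 0.16 0 0 0 0 1;0.66 0.16 0 0 0 0 1;0.66 0.16 0 0 0 0 1;0.66 0.16 0 0 0 0 1;0.66 0.16 0 0 0 0 1;0.66 0.16 0 0 0 0 1;0.66 0.16 0 0 0 0 1"
}}

```text
time_s: 2.52
eef_pos: [489.7, -419.9, 250.3]
ee_rot: [-0.0, 0.976, 0.219, -0.0]
force: [0.7, -0.1, -0.7]
grip_width: 1.0
grip_force: 0.0
```

```bash
cat >> h.py <<'E'
def fpx(c,X):
    K=np.array(c["intrinsics"]);p=np.array(c["R"])@np.array(X,float)+np.array(c["t"])
    th=np.arctan2(np.hypot(p[0],p[1]),p[2]);ph=np.arctan2(p[1],p[0])
    return np.array([K[1,2]+K[1,1]*th*np.sin(ph),K[0,2]+K[0,0]*th*np.cos(ph)])
def fonz(c,rc,z):
    K=np.array(c["intrinsics"]);R=np.array(c["R"])
    u=(rc[1]-K[0,2])/K[0,0];v=(rc[0]-K[1,2])/K[1,1];th=np.hypot(u,v)
    d=R.T@np.array([np.sin(th)*u/th,np.sin(th)*v/th,np.cos(th)]);o=-R.T@np.array(c["t"])
    return o+d*(z-o[2])/d[2]
def wreg(n,c,xy0,z,thr=60):
    """centre of a circle outline seen by the wrist camera at height z: region edge to plane, circle fit"""
    out=[]
    for r in regions_of(n,c):
        m=r["region"].astype(np.uint8)
        cn=max(cv2.findContours(m,cv2.RETR_EXTERNAL,cv2.CHAIN_APPROX_NONE)[0],key=cv2.contourArea)[:,0]
        P=np.array([fonz(c,(q[1],q[0]),z)[:2] for q in cn])
        (x,y),rad=cv2.minEnclosingCircle(P.astype(np.float32))
        A=np.c_[2*P,np.ones(len(P))];s=np.linalg.lstsq(A,(P**2).sum(1),rcond=None)[0]
        out.append((round(r["confidence"],2),np.round(s[:2],1),round(float(np.sqrt(s[2]+s[0]**2+s[1]**2)),1),np.round([x,y,rad],1)))
    return out
E
python3 - <<'E'
from h import *
w=capture("wrist");save(w,"w1.png",s=1.5)
print(sense()["eef_pos"],-np.array(w["R"]).T@w["t"],w["intrinsics"][0])
print(wreg("trivet",w,0,13)); print(fpx(w,(514.6,-437,13)))
E
```

```text
[ 489.49839443 -420.09238984  250.4321168 ] [ 562.38565108 -385.3834261   374.20936461] [297.31863964   0.         257.23470289]
[(0.92, array([ 514.5, -438.6]), 51.3, array([ 514.8, -438.9,   52.6]))]
[149.19556117 278.50083795]
```

View pics/w1.png

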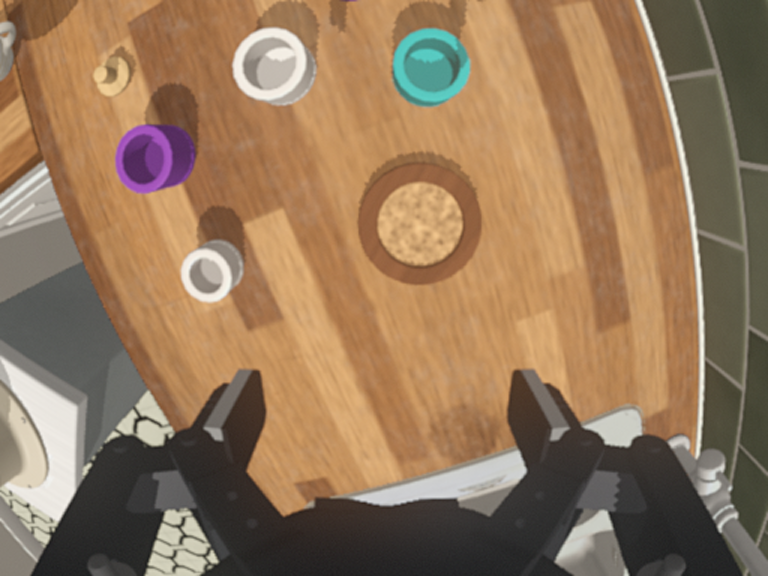

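The wrist view shows the trivet at (420,223), with the fingers clear. It agrees with the fixed cameras to about 1.5 mm, so I take the trivet as (514.6,-438.3). Next is the large pot.

```bash
python3 -c "
from h import *
print(go(657.5,-149,150,.44),go(657.5,-149,44,.44))"
```

```text
(array([ 0.669 , -0.4342,  0.2513]), array([0.0001, 0.0001, 0.0003])) (array([ 0.669 , -0.4342,  0.5163]), array([0.0001, 0.0001, 0.0003]))
```

>>> {"name": "jog_arm", "arguments": {
  "series": "0.669 -0.4342 0.2 0 0 0 1;0.669 -0.4342 0.2 0 0 0 1;0.669 -0.4342 0.2 0 0 0 1;0.669 -0.4342 0.2 0 0 0 1;0.669 -0.4342 0.25 0 0 0 1;0.669 -0.4342 0.25 0 0 0 1;0.669 -0.4342 0.25 0 0 0 1;0.669 -0.4342 0.35 0 0 0 1;0.669 -0.4342 0.45 0 0 0 1;0.669 -0.4342 0.516 0 0 0 1;0.669 -0.4342 0.516 0 0 0 1;0.669 -0.4342 0.516 0 0 0 -1;0.669 -0.4342 0.516 0 0 0 -1;0.669 -0.4342 0.516 0 0 0 -1;0.669 -0.4342 0.516 0 0 0 -1",
  "grip_force": 20
}}

```text
time_s: 4.5
eef_pos: [659.0, -149.7, 46.7]
ee_rot: [0.002, 0.976, 0.219, 0.001]
force: [-2.2, -4.1, 7.1]
grip_width: 0.782
grip_force: 23.1
```

```bash
python3 -c "
from h import *
w=capture('wrist');save(w,'w2.png',s=1.2);print(sense()['joints'])
print(wreg('large_pot',w,0,66))"
```

```text
[-0.39585591  0.83787105  1.19464916 -0.00135683  1.1045956   0.7341581 ]
[(0.73, array([ 666. , -146.2]), 35.3, array([ 666.3, -145.9,   41. ]))]
```

View pics/w2.png

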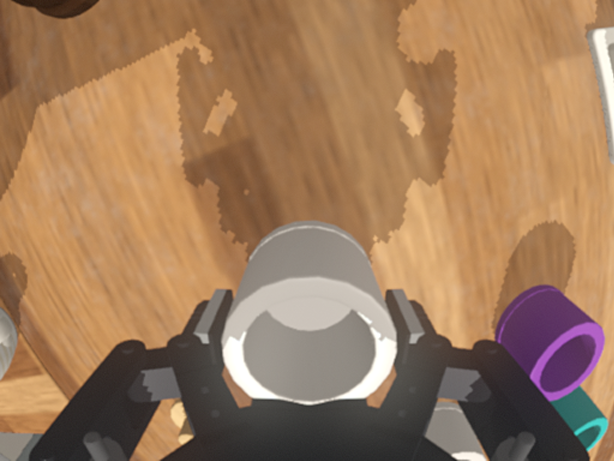

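The large pot (at 310,340) is between the pads; the grip width reads 66 mm. I'll open, turn 90° and regrip to centre it on the other axis.

>>> {"name": "jog_arm", "arguments": {
  "series": "0 0 0 0 0 0 1;0 0 0 0 0 0 1;0 0 0 0 0 0 1;0 0 0 0 0 -0.12 1;0 0 0 0 0 -0.24 1;0 0 0 0 0 -0.35 1;0 0 0 0 0 -0.47 1;0 0 0 0 0 -0.59 1;0 0 0 0 0 -0.7 1;0 0 0 0 0 -0.82 1;0 0 0 0 0 -0.94 1;0 0 0 0 0 -1 1;0 0 0 0 0 -1 1;0 0 0 0 0 -1 1;0 0 0 0 0 -1 -1;0 0 0 0 0 -1 -1;0 0 0 0 0 -1 -1;0 0 0 0 0 -1 -1;0 0 0 0 0 -1 -1",
  "grip_force": 25
}}

```text
time_s: 6.98
eef_pos: [658.1, -148.2, 44.1]
ee_rot: [0.0, 0.535, 0.845, -0.0]
force: [-2.1, 0.2, 5.6]
grip_width: 0.757
grip_force: 30.0
```

```bash
python3 -c "
from h import *
s=sense();print(s['eef_pos'],s['joints'])
yaw=.44+np.pi/2
print(go(514.6,-438.3,150,yaw),go(514.6,-438.3,54.5,yaw))"
```

```text
[ 658.14640627 -148.22333491   44.14181167] [-3.94760269e-01  8.40626817e-01  1.19663732e+00 -4.17367698e-05
  1.10419108e+00 -8.36386813e-01]
(array([-0.5023, -0.6344, -0.2646]), array([0.    , 0.0001, 0.001 ])) (array([-0.5022, -0.6344, -0.0259]), array([0.    , 0.0001, 0.001 ]))
```

>>> {"name": "jog_arm", "arguments": {
  "series": "0 0 -0.1 0 0 0 -1;0 0 -0.2 0 0 0 -1;0 0 -0.265 0 0 0 -1;-0.08 -0.1 -0.265 0 0 0 -1;-0.16 -0.2 -0.265 0 0 0 -1;-0.24 -0.3 -0.265 0 0 0 -1;-0.32 -0.4 -0.265 0 0 0 -1;-0.4 -0.5 -0.265 0 0 0 -1;-0.46 -0.58 -0.265 0 0 0 -1;-0.49 -0.62 -0.265 0 0 0 -1;-0.5022 -0.6344 -0.265 0 0 0 -1;-0.5022 -0.6344 -0.2 0 0 0 -1;-0.5022 -0.6344 -0.13 0 0 0 -1;-0.5022 -0.6344 -0.07 0 0 0 -1;-0.5022 -0.6344 -0.07 0 0 0 -1;-0.5022 -0.6344 -0.07 0 0 0 -1",
  "grip_force": 30
}}

```text
time_s: 8.98
eef_pos: [515.5, -438.0, 73.2]
ee_rot: [0.001, 0.535, 0.845, -0.0]
force: [0.6, -0.0, -2.9]
grip_width: 0.753
grip_force: 36.9
```

```bash
python3 -c "
from h import *
w=capture('wrist');save(w,'w3.png',s=1.2);s=sense();print(s['eef_pos'],s['grip_width'],s['joints'])
yaw=.44+np.pi/2
print(wreg('trivet',w,0,13))
print(go(514.6,-438.3,53,yaw))"
```

```text
[ 515.43153665 -438.28252796   73.42047825] 0.7514093467838068 [-8.77472504e-01  8.08035761e-01  1.17450897e+00  1.23394199e-04
  1.15675826e+00 -1.32002376e+00]
[(0.89, array([ 512. , -434.2]), 43.3, array([ 513.5, -437.5,   51.8]))]
(array([ 0.0011, -0.0015,  0.0509]), array([0.0004, 0.0014, 0.0015]))
```

View pics/w3.png

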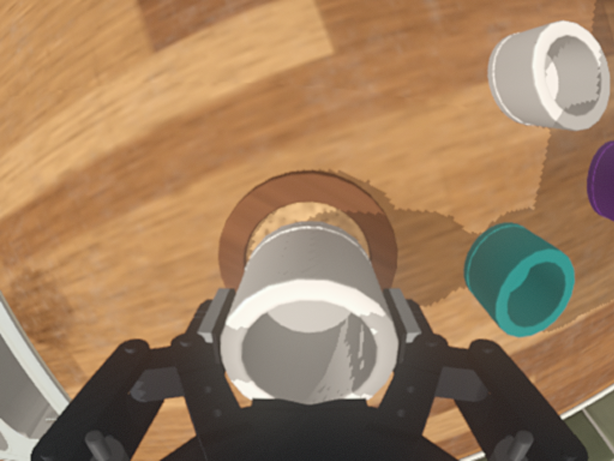

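The pot is held centred over the recess. I'll lower and release it.

>>> {"name": "jog_arm", "arguments": {
  "series": "0.001 -0.0015 0.02 0 0 0 -1;0.001 -0.0015 0.035 0 0 0 -1;0.001 -0.0015 0.045 0 0 0 -1;0.001 -0.0015 0.0515 0 0 0 -1;0.001 -0.0015 0.0515 0 0 0 -1;0.001 -0.0015 0.0515 0 0 0 -1"
}}

```text
time_s: 9.82
eef_pos: [513.9, -438.2, 52.2]
ee_rot: [0.0, 0.535, 0.845, -0.0]
force: [-3.4, 2.6, 5.5]
grip_width: 0.752
grip_force: 37.6
```

>>> {"name": "jog_arm", "arguments": {
  "series": "0 0 0 0 0 0 1;0 0 0 0 0 0 1;0 0 0 0 0 0 1;0 0 0 0 0 0 1"
}}

```text
time_s: 10.32
eef_pos: [513.9, -438.2, 51.2]
ee_rot: [0.0, 0.535, 0.845, -0.0]
force: [0.1, 0.4, 0.2]
grip_width: 0.997
grip_force: 0.0
```

```bash
python3 -c "
from h import *
s=sense();print(s['eef_pos'])
print(go(583.9,-279,150,.44+np.pi/4),go(583.9,-279,35,.44+np.pi/4),go(514.6,-438.3,150,.44+np.pi/2))
a=capture('scene');b=capture('top');P=(514.6,-438.3)
print(fit('large_pot',b,P,8),fit('large_pot',a,P,8),fit('medium_pot',b,(584,-279)))"
```

```text
[ 513.92219258 -438.18387579   51.23627529]
(array([ 0.2849,  0.3283, -0.2469]), array([0.    , 0.    , 0.5011])) (array([0.285 , 0.3283, 0.0406]), array([0.    , 0.    , 0.5011])) (array([-0.001 ,  0.0014, -0.2469]), array([0.    , 0.    , 0.0011]))
None (array([ 519.6, -450.5]), 441, 740, 0.76) (array([ 583.5, -280.3]), 353, 410, 0.94)
```

>>> {"name": "jog_arm", "arguments": {
  "series": "0 0 0 0 0 0.12 1;0 0 0 0 0 0.24 1;0 0 0 0 0 0.35 1;0 0 0 0 0 0.47 1;0 0 0 0 0 0.59 1;0 0 0 0 0 0.7 1;0 0 0 0 0 0.82 1;0 0 0 0 0 0.94 1;0 0 0 0 0 1 1;0 0 0 0 0 1 1;0 0 0 0 0 1 -1;0 0 0 0 0 1 -1;0 0 0 0 0 1 -1;0 0 0 0 0 1 -1;0 0 0 0 0 1 -1",
  "grip_force": 20
}}

```text
time_s: 12.45
eef_pos: [514.1, -438.5, 51.7]
ee_rot: [0.001, 0.976, 0.219, 0.0]
force: [0.5, -1.7, 4.5]
grip_width: 0.779
grip_force: 23.1
```

>>> {"name": "jog_arm", "arguments": {
  "series": "0 0 0 0 0 0 1;0 0 0 0 0 0 1;0 0 0 0 0 0 1;0 0 0 0 0 0 1"
}}

```text
time_s: 12.95
eef_pos: [513.8, -438.0, 51.1]
ee_rot: [-0.0, 0.976, 0.219, -0.0]
force: [0.0, -1.0, -0.1]
grip_width: 0.998
grip_force: 0.0
```

```bash
python3 -c "
from h import *
s=sense();print(s['eef_pos'],s['joints'])
print(go(583.9,-279.5,150,.44+np.pi/4),go(583.9,-279.5,35,.44+np.pi/4))"
```

```text
[ 513.83146697 -438.012648     51.07257982] [-8.79029264e-01  8.33377963e-01  1.19040807e+00  1.90680931e-05
  1.11832516e+00  2.49962277e-01]
(array([ 0.3278, -0.2835, -0.2472]), array([-3.000e-04, -1.000e-04, -4.989e-01])) (array([ 0.3278, -0.2833,  0.0403]), array([-3.000e-04, -1.000e-04, -4.989e-01]))
```

```bash
python3 -c "
from h import *
print(go(583.9,-279.5,150,np.pi/4),go(583.9,-279.5,35,np.pi/4))"
```

```text
(array([ 0.3278, -0.2835, -0.2472]), array([-0.0003,  0.    , -0.2187])) (array([ 0.3278, -0.2833,  0.0403]), array([-0.0003,  0.    , -0.2187]))
```

>>> {"name": "jog_arm", "arguments": {
  "series": "0 0 -0.1 0 0 0 1;0 0 -0.2 0 0 0 1;0 0 -0.25 0 0 0 1;0.08 -0.07 -0.25 0 0 -0.1 1;0.16 -0.14 -0.25 0 0 -0.2 1;0.24 -0.21 -0.25 0 0 -0.219 1;0.31 -0.27 -0.25 0 0 -0.219 1;0.328 -0.2833 -0.2 0 0 -0.219 1;0.328 -0.2833 -0.1 0 0 -0.219 1;0.328 -0.2833 0 0 0 -0.219 1;0.328 -0.2833 0.04 0 0 -0.219 1;0.328 -0.2833 0.04 0 0 -0.219 1;0.328 -0.2833 0.04 0 0 -0.219 -1;0.328 -0.2833 0.04 0 0 -0.219 -1;0.328 -0.2833 0.04 0 0 -0.219 -1;0.328 -0.2833 0.04 0 0 -0.219 -1;0.328 -0.2833 0.04 0 0 -0.219 -1"
}}

```text
time_s: 15.08
eef_pos: [584.8, -280.1, 37.0]
ee_rot: [0.001, 0.924, 0.383, 0.001]
force: [0.2, 1.0, 6.5]
grip_width: 0.639
grip_force: 21.4
```

>>> {"name": "jog_arm", "arguments": {
  "series": "0 0 0 0 0 0 1;0 0 0 0 0 0 1;0 0 0 0 0 0 1;0 0 0 0 0 -0.12 1;0 0 0 0 0 -0.24 1;0 0 0 0 0 -0.35 1;0 0 0 0 0 -0.47 1;0 0 0 0 0 -0.59 1;0 0 0 0 0 -0.7 1;0 0 0 0 0 -0.82 1;0 0 0 0 0 -0.94 1;0 0 0 0 0 -1 1;0 0 0 0 0 -1 1;0 0 0 0 0 -1 1;0 0 0 0 0 -1 -1;0 0 0 0 0 -1 -1;0 0 0 0 0 -1 -1;0 0 0 0 0 -1 -1;0 0 0 0 0 -1 -1",
  "grip_force": 25
}}

```text
time_s: 17.45
eef_pos: [584.2, -279.7, 35.6]
ee_rot: [0.0, 0.383, 0.924, -0.0]
force: [-0.7, 0.1, 4.9]
grip_width: 0.658
grip_force: 27.4
```

```bash
python3 -c "
from h import *
w=capture('wrist');save(w,'w4.png',s=1.2)
s=sense();print(s['eef_pos'],s['joints'])
yaw=3*np.pi/4
print(go(513.9,-438.2,150,yaw),go(513.9,-438.2,115,yaw))"
```

```text
[ 584.14569913 -279.7120184    35.5571758 ] [-6.27114070e-01  7.98884398e-01  1.30494541e+00 -3.37569729e-05
  1.03737436e+00 -1.41281389e+00]
(array([-0.156 , -0.4044, -0.2861]), array([0.    , 0.0002, 0.0002])) (array([-0.1559, -0.4044, -0.1986]), array([0.    , 0.0002, 0.0002]))
```

View pics/w4.png

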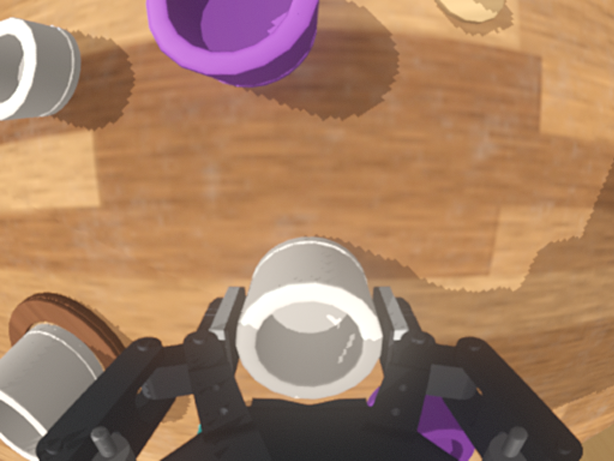

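The medium pot (310,340) is gripped; the width reads 56 mm. I'll carry it over the large pot.

>>> {"name": "jog_arm", "arguments": {
  "series": "0 0 -0.1 0 0 0 -1;0 0 -0.2 0 0 0 -1;0 0 -0.286 0 0 0 -1;-0.04 -0.1 -0.286 0 0 0 -1;-0.08 -0.2 -0.286 0 0 0 -1;-0.12 -0.3 -0.286 0 0 0 -1;-0.145 -0.375 -0.286 0 0 0 -1;-0.156 -0.4044 -0.286 0 0 0 -1;-0.156 -0.4044 -0.25 0 0 0 -1;-0.156 -0.4044 -0.21 0 0 0 -1;-0.156 -0.4044 -0.21 0 0 0 -1;-0.156 -0.4044 -0.21 0 0 0 -1;-0.156 -0.4044 -0.21 0 0 0 -1;-0.156 -0.4044 -0.21 0 0 0 -1"
}}

```text
time_s: 19.25
eef_pos: [514.0, -438.2, 119.7]
ee_rot: [0.0, 0.382, 0.924, -0.0]
force: [-0.9, -0.6, -2.2]
grip_width: 0.659
grip_force: 28.1
```

```bash
python3 -c "
from h import *
s=sense();print(s['eef_pos'],s['grip_width'])
print(go(513.9,-438.2,103.5,3*np.pi/4))"
```

```text
[ 513.99126332 -438.19460231  119.71412233] 0.6590039618897294
(array([ 0.0002, -0.0002,  0.0405]), array([-0.    ,  0.0004,  0.0003]))
```

>>> {"name": "jog_arm", "arguments": {
  "series": "0 0 0.01 0 0 0 -1;0 0 0.02 0 0 0 -1;0 0 0.026 0 0 0 -1;0 0 0.032 0 0 0 -1;0 0 0.036 0 0 0 -1;0 0 0.04 0 0 0 -1;0 0 0.041 0 0 0 -1;0 0 0.041 0 0 0 -1;0 0 0.041 0 0 0 -1"
}}

```text
time_s: 20.38
eef_pos: [514.0, -438.3, 103.6]
ee_rot: [0.0, 0.382, 0.924, -0.0]
force: [-1.7, 1.9, 5.0]
grip_width: 0.66
grip_force: 28.6
```

>>> {"name": "jog_arm", "arguments": {
  "series": "0 0 0 0 0 0 1;0 0 0 0 0 0 1;0 0 0 0 0 0 1;0 0 0 0 0 0 1;0 0 -0.05 0 0 0 1;0 0 -0.12 0 0 0 1;0 0 -0.17 0 0 0 1;0 0 -0.17 0 0 0 1;0 0 -0.17 0 0 0 1"
}}

```text
time_s: 21.5
eef_pos: [513.6, -437.9, 169.7]
ee_rot: [-0.001, 0.383, 0.924, 0.0]
force: [-1.0, 1.8, -0.7]
grip_width: 1.0
grip_force: 0.0
```

```bash
python3 -c "
from h import *
s=sense();print(s['eef_pos'],s['joints'])
a=capture('scene');print(fit('small_pot',a,(409,-291)),fit('medium_pot',a,(514,-438.2),68))
save(a,'s2.png',(240,360,170,300),5)
print(go(408.5,-291,120,3*np.pi/4),go(408.5,-291,29,3*np.pi/4))"
```

```text
[ 513.61203214 -437.85816596  169.65388832] [-8.79139755e-01  7.12001135e-01  1.08621596e+00  3.06663542e-05
  1.34508490e+00 -1.66492763e+00]
None (array([ 516.8, -437.8]), 513, 547, 0.67)
(array([0.4453, 0.074 , 0.1252]), array([ 0.0001, -0.0011,  0.0002])) (array([0.4449, 0.0739, 0.3527]), array([ 0.0001, -0.0011,  0.0002]))
```

View pics/s2.png

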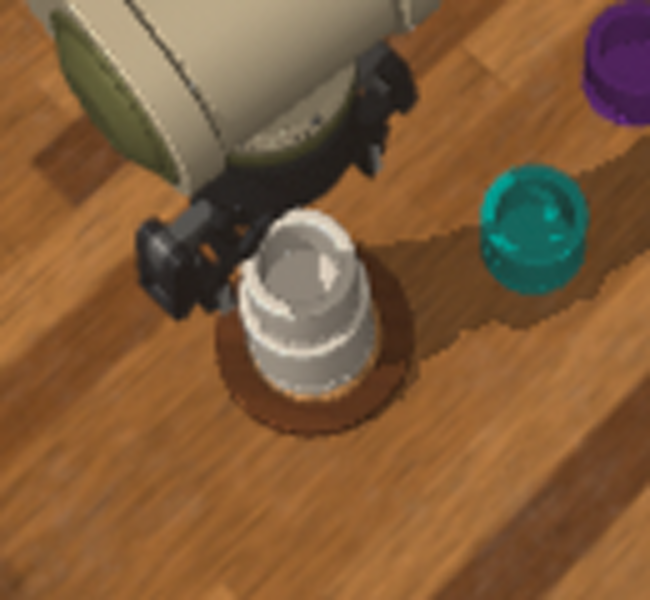

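The crop shows the medium pot seated upright on the large pot (305,300). Next is the small pot.

>>> {"name": "jog_arm", "arguments": {
  "series": "0.12 0.02 0 0 0 0 1;0.24 0.04 0 0 0 0 1;0.36 0.06 0.05 0 0 0 1;0.445 0.074 0.12 0 0 0 1;0.445 0.074 0.2 0 0 0 1;0.445 0.074 0.3 0 0 0 1;0.445 0.074 0.352 0 0 0 1;0.445 0.074 0.352 0 0 0 1;0.445 0.074 0.352 0 0 0 -1;0.445 0.074 0.352 0 0 0 -1;0.445 0.074 0.352 0 0 0 -1;0.445 0.074 0.352 0 0 0 -1;0.445 0.074 0.352 0 0 0 -1;0.445 0.074 0.352 0 0 0 -1",
  "grip_force": 20
}}

```text
time_s: 23.4
eef_pos: [409.2, -291.8, 31.1]
ee_rot: [0.001, 0.382, 0.924, -0.0]
force: [-1.3, 0.6, 7.0]
grip_width: 0.535
grip_force: 20.5
```

>>> {"name": "jog_arm", "arguments": {
  "series": "0 0 0 0 0 0 1;0 0 0 0 0 0 1;0 0 0 0 0 0 1;0 0 0 0 0 0.12 1;0 0 0 0 0 0.24 1;0 0 0 0 0 0.35 1;0 0 0 0 0 0.47 1;0 0 0 0 0 0.59 1;0 0 0 0 0 0.7 1;0 0 0 0 0 0.82 1;0 0 0 0 0 0.94 1;0 0 0 0 0 1 1;0 0 0 0 0 1 1;0 0 0 0 0 1 1;0 0 0 0 0 1 -1;0 0 0 0 0 1 -1;0 0 0 0 0 1 -1;0 0 0 0 0 1 -1;0 0 0 0 0 1 -1;0 0 0 0 0 1 -1",
  "grip_force": 25
}}

```text
time_s: 25.9
eef_pos: [408.9, -291.4, 30.3]
ee_rot: [0.0, 0.924, 0.383, -0.0]
force: [-1.2, 1.3, 4.8]
grip_width: 0.55
grip_force: 25.6
```

```bash
python3 -c "
from h import *
w=capture('wrist');save(w,'w5.png',s=1.2)
s=sense();print(s['eef_pos'],s['joints'])
yaw=np.pi/4
print(go(513.9,-438.2,205,yaw),go(513.9,-438.2,164,yaw))"
```

```text
[ 408.89793229 -291.42222167   30.30927412] [-8.52933062e-01  5.58859709e-01  1.79012562e+00 -2.10966380e-05
  7.92451555e-01 -6.80298555e-02]
(array([-0.0741,  0.4451, -0.4367]), array([0.0001, 0.    , 0.0003])) (array([-0.0741,  0.4451, -0.3342]), array([0.0001, 0.    , 0.0003]))
```

View pics/w5.png

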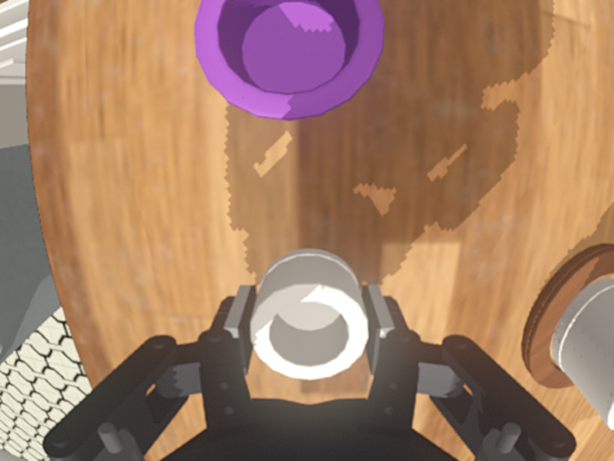

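The small pot (310,315) is gripped; the width reads 47 mm.

>>> {"name": "jog_arm", "arguments": {
  "series": "0 0 -0.12 0 0 0 -1;0 0 -0.25 0 0 0 -1;0 0 -0.38 0 0 0 -1;0 0 -0.43 0 0 0 -1;-0.02 0.1 -0.43 0 0 0 -1;-0.036 0.21 -0.43 0 0 0 -1;-0.054 0.32 -0.43 0 0 0 -1;-0.066 0.4 -0.43 0 0 0 -1;-0.0741 0.445 -0.43 0 0 0 -1;-0.0741 0.445 -0.38 0 0 0 -1;-0.0741 0.445 -0.33 0 0 0 -1;-0.0741 0.445 -0.32 0 0 0 -1;-0.0741 0.445 -0.32 0 0 0 -1;-0.0741 0.445 -0.32 0 0 0 -1;-0.0741 0.445 -0.32 0 0 0 -1"
}}

```text
time_s: 27.82
eef_pos: [514.0, -438.3, 158.8]
ee_rot: [0.001, 0.924, 0.383, 0.0]
force: [0.4, 1.0, -1.6]
grip_width: 0.549
grip_force: 26.6
```

```bash
python3 -c "
from h import *
s=sense();print(s['eef_pos'],s['grip_width'])
print(go(513.9,-438.2,144.3,np.pi/4))"
```

```text
[ 513.98079791 -438.29675901  158.78264908] 0.5491311002169059
(array([ 0.    , -0.0004,  0.0362]), array([0.0007, 0.0001, 0.0003]))
```

>>> {"name": "jog_arm", "arguments": {
  "series": "0 0 0.01 0 0 0 -1;0 0 0.018 0 0 0 -1;0 0 0.024 0 0 0 -1;0 0 0.03 0 0 0 -1;0 0 0.034 0 0 0 -1;0 0 0.037 0 0 0 -1;0 0 0.037 0 0 0 -1;0 0 0.037 0 0 0 -1"
}}

```text
time_s: 28.82
eef_pos: [513.9, -438.3, 144.4]
ee_rot: [0.0, 0.924, 0.383, 0.0]
force: [-1.3, 2.5, 6.1]
grip_width: 0.55
grip_force: 27.1
```

Seated at the expected height. I'll release it, retract, and move toward the lid for a wrist view.

>>> {"name": "jog_arm", "arguments": {
  "series": "0 0 0 0 0 0 1;0 0 0 0 0 0 1;0 0 0 0 0 0 1;0 0 0 0 0 0 1;0 0 -0.05 0 0 0 1;0 0 -0.12 0 0 0 1;0 0 -0.17 0 0 0 1;0 0 -0.17 0 0 0 1"
}}

```text
time_s: 29.82
eef_pos: [514.2, -438.6, 212.7]
ee_rot: [0.001, 0.924, 0.383, 0.0]
force: [0.2, 0.3, -0.5]
grip_width: 0.997
grip_force: 0.0
```

```bash
python3 -c "
from h import *
print(sense()['eef_pos'],sense()['joints'])
print(go(475,-180,180,np.pi/4))"
```

```text
[ 514.1807636  -438.55066806  212.71984234] [-8.79136745e-01  6.81759967e-01  1.02642208e+00  5.99650679e-06
  1.43032651e+00 -9.42045984e-02]
(array([ 0.3881, -0.5264,  0.0801]), array([0.002 , 0.0002, 0.0003]))
```

>>> {"name": "jog_arm", "arguments": {
  "series": "0.1 -0.13 0 0 0 0 1;0.2 -0.26 0 0 0 0 1;0.3 -0.4 0.04 0 0 0 1;0.39 -0.5264 0.08 0 0 0 1;0.39 -0.5264 0.08 0 0 0 1;0.39 -0.5264 0.08 0 0 0 1;0.39 -0.5264 0.08 0 0 0 1;0.39 -0.5264 0.08 0 0 0 1"
}}

```text
time_s: 30.82
eef_pos: [475.4, -180.2, 179.3]
ee_rot: [0.0, 0.924, 0.382, 0.0]
force: [0.5, -0.1, -0.9]
grip_width: 1.001
grip_force: 0.0
```

```bash
python3 -c "
from h import *
w=capture('wrist');a=capture('scene')
print(sense()['eef_pos'],fpx(w,(531,-123,10)))
for n in('small_lid','large_lid'):
  print(wreg(n,w,0,9),[(round(m['confidence'],2),np.round(fonz(w,m['point'],0))) for m in mark_of(n,w)])
print(fit('small_pot',a,(514,-438.2),114))
big=cv2.resize(w['img'][:200,160:380],None,fx=2.5,fy=2.5);sc=cv2.resize(a['img'][210:330,170:290],(500,500))
cv2.imwrite('pics/l.png',cv2.resize(np.hstack([cv2.resize(big,(550,500)),sc]),(798,380))[:,:,::-1])"
```

```text
[ 475.23057458 -179.79496247  179.24472142] [ 96.81892952 256.27965519]
[(0.91, array([ 529.8, -126.7]), 19.0, array([ 530.1, -126.7,   19.9]))] [(0.9, array([ 533., -132.,    0.]))]
[(0.74, array([ 526.6, -428.7]), 39.2, array([ 526.7, -429.7,   53.2]))] []
None
```

View pics/l.png

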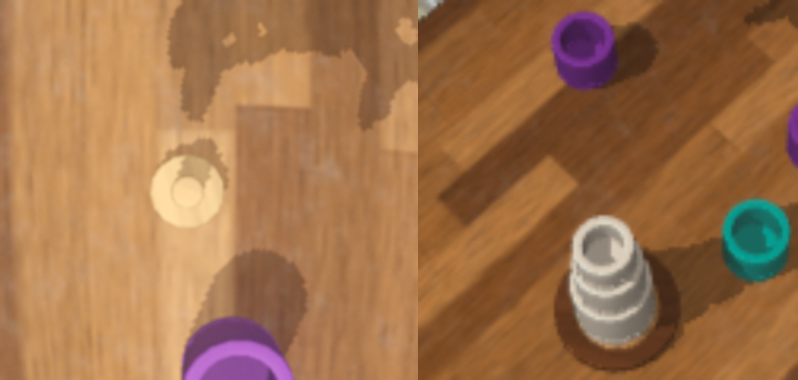

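Left crop: the smaller lid at (187,190), knob up, with a fitted flange radius of 19 mm, so it is the small one. Right crop: the three pots stacked upright (610,280). I'll grip the lid by its knob.

```bash
python3 -c "
from h import *
print(go(529.9,-126.7,33,np.pi/4))"
```

```text
(array([0.1895, 0.0041, 0.3657]), array([0.    , 0.    , 0.0001]))
```

>>> {"name": "jog_arm", "arguments": {
  "series": "0.1 0.004 0.05 0 0 0 0.1;0.1895 0.004 0.15 0 0 0 0.1;0.1895 0.004 0.25 0 0 0 0.1;0.1895 0.004 0.33 0 0 0 0.1;0.1895 0.004 0.36 0 0 0 0.1;0.1895 0.004 0.365 0 0 0 0.1;0.1895 0.004 0.365 0 0 0 0.1;0.1895 0.004 0.365 0 0 0 -1;0.1895 0.004 0.365 0 0 0 -1;0.1895 0.004 0.365 0 0 0 -1;0.1895 0.004 0.365 0 0 0 -1;0.1895 0.004 0.365 0 0 0 -1;0.1895 0.004 0.365 0 0 0 -1",
  "grip_force": 20
}}

```text
time_s: 32.8
eef_pos: [530.2, -126.7, 34.0]
ee_rot: [0.0, 0.924, 0.383, 0.0]
force: [-0.9, -0.2, 6.5]
grip_width: 0.176
grip_force: 20.2
```

>>> {"name": "jog_arm", "arguments": {
  "series": "0 0 0 0 0 0 -0.2;0 0 0 0 0 0 -0.2;0 0 0 0 0 0 -0.2;0 0 0 0 0 0.12 -0.2;0 0 0 0 0 0.24 -0.2;0 0 0 0 0 0.35 -0.2;0 0 0 0 0 0.47 -0.2;0 0 0 0 0 0.59 -0.2;0 0 0 0 0 0.7 -0.2;0 0 0 0 0 0.82 -0.2;0 0 0 0 0 0.94 -0.2;0 0 0 0 0 1 -0.2;0 0 0 0 0 1 -0.2;0 0 0 0 0 1 -0.2;0 0 0 0 0 1 -1;0 0 0 0 0 1 -1;0 0 0 0 0 1 -1;0 0 0 0 0 1 -1;0 0 0 0 0 1 -1;0 0 0 0 0 1 -1"
}}

```text
time_s: 35.3
eef_pos: [529.9, -126.5, 33.3]
ee_rot: [0.0, 0.924, -0.382, 0.0]
force: [0.2, 0.0, 1.3]
grip_width: 0.176
grip_force: 21.0
```

```bash
python3 -c "
from h import *
w=capture('wrist');save(w,'w6.png',(180,384,130,390),3)
s=sense();print(s['eef_pos'],s['joints'])
yaw=-np.pi/4
print(go(514,-438.3,240,yaw),go(514,-438.3,190,yaw))"
```

```text
[ 529.87053429 -126.52979208   33.33157887] [-4.49540250e-01  6.22171706e-01  1.65733930e+00 -1.46944066e-05
  8.61995429e-01  1.90626205e+00]
(array([ 0.5229,  0.5794, -0.5166]), array([-0.    , -0.0001,  0.0003])) (array([ 0.5229,  0.5794, -0.3916]), array([-0.    , -0.0001,  0.0003]))
```

View pics/w6.png

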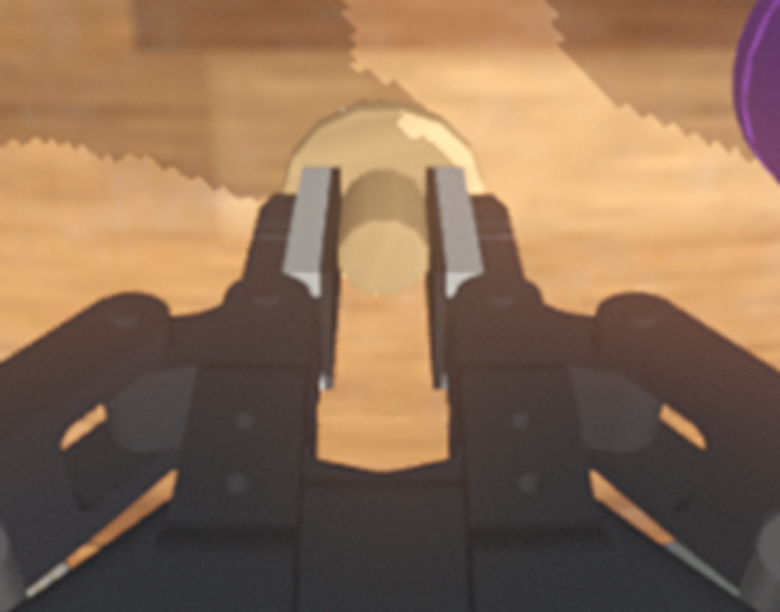

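The knob (385,235) is gripped centrally between the pads. I'll carry it to the stack.

>>> {"name": "jog_arm", "arguments": {
  "series": "0 0 -0.1 0 0 0 -1;0 0 -0.22 0 0 0 -1;0 0 -0.34 0 0 0 -1;0 0 -0.45 0 0 0 -1;0 0 -0.49 0 0 0 -1;0.09 0.1 -0.49 0 0 0 -1;0.18 0.2 -0.49 0 0 0 -1;0.27 0.3 -0.49 0 0 0 -1;0.36 0.4 -0.49 0 0 0 -1;0.45 0.5 -0.49 0 0 0 -1;0.5 0.555 -0.49 0 0 0 -1;0.5229 0.5794 -0.49 0 0 0 -1;0.5229 0.5794 -0.45 0 0 0 -1;0.5229 0.5794 -0.41 0 0 0 -1;0.5229 0.5794 -0.402 0 0 0 -1;0.5229 0.5794 -0.402 0 0 0 -1;0.5229 0.5794 -0.402 0 0 0 -1;0.5229 0.5794 -0.402 0 0 0 -1"
}}

```text
time_s: 37.6
eef_pos: [514.1, -438.3, 194.6]
ee_rot: [0.0, 0.924, -0.382, 0.0]
force: [-0.2, 0.3, -0.3]
grip_width: 0.175
grip_force: 20.9
```

```bash
python3 -c "
from h import *
s=sense();print(s['eef_pos'],s['grip_width'])
print(go(513.95,-438.3,181.3,-np.pi/4))"
```

```text
[ 514.11727993 -438.32127171  194.58853237] 0.1754005150844287
(array([-0.0004,  0.0003,  0.0332]), array([ 0.0001, -0.0005,  0.0003]))
```

>>> {"name": "jog_arm", "arguments": {
  "series": "0 0 0.01 0 0 0 -1;0 0 0.018 0 0 0 -1;0 0 0.023 0 0 0 -1;0 0 0.028 0 0 0 -1;0 0 0.032 0 0 0 -1;0 0 0.034 0 0 0 -1;0 0 0.034 0 0 0 -1;0 0 0.034 0 0 0 -1"
}}

```text
time_s: 38.6
eef_pos: [514.1, -438.4, 181.2]
ee_rot: [0.0, 0.924, -0.382, 0.0]
force: [-0.6, 1.1, 5.7]
grip_width: 0.179
grip_force: 21.4
```

>>> {"name": "jog_arm", "arguments": {
  "series": "0 0 0 0 0 0 -0.2;0 0 0 0 0 0 -0.2;0 0 0 0 0 0 -0.2;0 0 -0.05 0 0 0 -0.2;0 0 -0.12 0 0 0 -0.2;0 0 -0.2 0 0 0 -0.2;-0.1 -0.1 -0.2 0 0 0 -0.2;-0.2 -0.2 -0.2 0 0 0 -0.2;-0.3 -0.3 -0.2 0 0 0 -0.2;-0.3 -0.3 -0.2 0 0 0 -0.2;-0.3 -0.3 -0.2 0 0 0 -0.2;-0.3 -0.3 -0.2 0 0 0 -0.2"
}}

```text
time_s: 40.1
eef_pos: [513.8, -269.7, 260.2]
ee_rot: [0.0, 0.924, -0.383, -0.0]
force: [0.3, 0.3, 0.2]
grip_width: 0.398
grip_force: 0.0
```

```bash
python3 -c "
from h import *
a=capture('scene');b=capture('top')
A=cv2.resize(a['img'][220:330,180:290],(395,395));B=cv2.resize(b['img'][180:290,320:430],(395,395))
cv2.imwrite('pics/end.png',np.hstack([A,B])[:,:,::-1])
for n,p in dict(small_lid=(514,-438.3)).items(): print(fit(n,a,p,148),fit(n,b,p,148))
for n in('large_lid','mug','mill','spice_jar'): print(n,[np.round(onz(b,m['point'],0)) for m in mark_of(n,b)[:1]])"
```

```text
(array([ 515.2, -436.2]), 191, 214, 0.54) (array([ 513.6, -438. ]), 202, 205, 0.52)
large_lid [array([450., 219.,   0.])]
mug [array([535.,  37.,   0.])]
mill [array([754.,  48.,   0.])]
spice_jar [array([620., 139.,   0.])]
```

View pics/end.png

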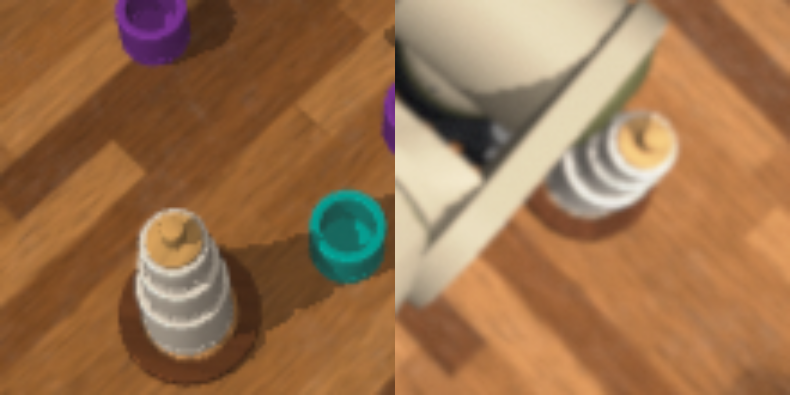

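The full stack stands upright with the lid seated ((175,240) left, (645,140) right). The arm is clear of everything, so I'm handing in.

```bash
python3 -c "
from rig import *
print(finish_job())"
```

```text
the job is handed in; nothing more can be done
None
```

I stacked the large pot, medium pot, small pot and small lid in order on the trivet and handed the job in at about 40 s. The final pictures show the stack upright with the lid seated; I never touched the bystanders, and no verdict came back.

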